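# Gather the brass weights in the clipped corner of the tote

### The job

Take the blue tote with the green corner clip by its black handle bar and slide it straight out towards you along the bench until it is no longer under the clear shelf, then lift it clear of the bench. Tilt it, with the green-clip corner the lowest, by some 35 degrees until all three brass weights have slid together into that corner, and finish holding it up like that, still and tilted. Leave the white and grey totes and everything else where it stands.

Things in the scene. Friction and masses are not known exactly. Their poses are not given: they have to be found in the camera images.
- rack: Fixed grey three-lane rack; origin on the bench top below the middle lane's centre. Its x axis points into the lanes (roughly away from the robot; yaw varies); totes are drawn out along -x through the open front. Lanes 134 mm wide, centred at y = +150, 0 and -150, between grey dividers 16 mm wide, 30 mm high, from x = -100 to +100; thin posts at x = +106 carry the shelf.
- tote: Blue open tote, 180 (x) by 120 (y) by 50 mm high, walls and floor 4 mm, 0.2 to 0.3 kg empty, on the bench in one of the lanes, its far end about 45 mm under the shelf; origin at the centre of its underside. Axes as the rack's within 0.03 rad: x into the lane, y left, z up. A rigid black handle bar spans it (point tote_grip). The green clip is on its near left corner (-x, +y).
- tote_grip (a point): Middle of the black handle bar, at x = -25, y = 0, z = 80 mm in the tote's frame. The bar runs along the tote's y (104 mm between uprights), is 14 mm thick along x and 16 mm high (72 to 88 mm above the underside): pinch it from above with the fingers closing along the tote's x. Below it is 68 mm of free room to the tote's floor; the rim is at 50 mm.
- tote_corner (a point): Inner floor corner of the blue tote at the green clip: x = -86, y = +56, z = 4 mm in the tote's frame. Axes as the tote.
- weight1: Loose brass weight, a disc 24 mm across and 14 mm high, 50 g, slippery (friction about 0.2 against the tote); starts lying flat in the far half of the blue tote (+x), none near the clip corner. Origin at the centre of its underside.
- weight2: As weight1.
- weight3: As weight1.
- white_tote: White tote of the same shape with grey handle bar, no clip, some stoppers fixed in it; stands in another lane and is to be left alone. Origin at the centre of its underside.
- amber_bottle: Amber glass bottle, 68 mm across, 150 mm high, bystander on the left; origin at the centre of its underside.
- beaker: Glass beaker 72 mm across, 90 mm high, bystander on the right; origin at the centre of its underside.
- wash_jar: White jar with red cap, 60 mm across, 110 mm high, bystander on the right; origin at the centre of its underside.
- mortar: White ceramic bowl 100 mm across, 55 mm high, bystander on the left; origin at the centre of its underside.
- spatula: Wooden-handled steel spatula 190 mm long lying on the bench at the right near the robot, bystander.
- shelf_edge (a point): Middle of the lower front edge of the rack's clear shelf, at x = +45, y = 0, z = 70 mm in the rack's frame. The shelf is 12 mm thick, reaches from here 67 mm further along the rack's x and across all lanes (466 mm), and carries low dishes up to 102 mm above the bench.
- grey_tote: Grey tote of the same shape, empty, black handle bar, no clip; stands in another lane and is to be left alone. Origin at the centre of its underside.
Things that resemble listed ones, but are neither listed nor needed, are in the scene too. Leave any red look-alike of the tote alone.

How it is judged:
By the outcome, as a careful person would: the job done as asked, in the order asked, and still so for the second after the job is handed in, while the arm keeps its last pose, push and grip.
It also fails if it takes over 48 s, if anything falls off the work surface, if the arm or the gripper's body presses on something with over 40 N, if the wrist force passes 120 N, or if a joint passes its speed limit or range.

### The arm

A 7-joint arm with a two-finger parallel gripper is mounted at the origin on the work surface. World frame = base frame: x ahead of the robot, y to its left, z up, the work surface at z = 0. Lengths are in m, angles in rad, forces in N, time in s.
With the tool pointing down it reaches from about 0.425 to 0.875 m from the base axis. Payload 8.4 kg.
Tool frame: the origin (TCP) lies on the front face of the gripper's body, between the roots of the fingers; the fingertips stand 70 mm ahead of it and the grasp point (between the pads) lies 51 mm ahead of it; z points along the fingers, y is the line along which they close (so a half turn about z gives the same grasp; the last joint's range is limited). The gripper opens to 87 mm and grips with 3 to 60 N. Pads are 19 mm wide; open, the fingers measure 117 mm over their backs; the gripper's body (75 mm by 190 mm) begins 51 mm behind the grasp point.
Start: joints at [-1.369, 0.333, 0.04, 1.465, -0.013, 1.343, -0.059], TCP at [0.193, 0.621, 0.292] pointing down, gripper open.
Joint ranges: [-2.58, 2.58], [-0.38, 2.09], [-1.3, 1.39], [0.25, 2.4], [-1.5, 4.64], [0.08, 2.09], [-2.65, 2.65]. Speed limits (rad/s): [2.22, 2.22, 2.79, 2.79, 3.14, 3.14, 3.14].

### API

Orientations are given as a 3x3 rotation matrix whose columns are the frame's x, y, z axes.
In Python, from cell import * gives the robot as it stands.
- The arm moves only by the shell command python3 -m pendant 'ROWS' [FORCE]. ROWS is text: rows parted by semicolons, each of 5 numbers parted by spaces: the opening in per cent of the stroke, from 0 (shut) to 100 (fully open), then the shift along the tool's x, y, z in cm, then the turn about the tool's z in degrees. In form: hand x y z yaw; .... A call has 1 to 20 rows; each row is the pose to reach, as a shift and turn from the pose commanded when the call began, along the tool's axes at that moment; what a row does not reach only later rows make up. A row lasts 1/8 s, in which the tool goes at most 62.5 mm and 10.7 degrees, less where a joint would pass 70% of its speed; a pose out of reach is approached as far as the arm can. A call with a gripper value outside its range is refused whole. The fingers move at their own pace and stop on an object; FORCE is the grip in N (left out, the last holds). Time passes only in rows, so rows that repeat a pose let the fingers close. It gives the time, the measured TCP pose, the force, the opening and the grip force at its end, in the units of the state.
- state(): the state, without advancing time (a new reading comes with each control period).
- grab_frame(name): name is "scene" or "top" or "wrist"; returns (picture, depth): 420x560x3 uint8, blue, green, red; 420x560 float32, m along the optical axis (not along the pixel's ray), 0 where there is no reading.
- camera_params(name): a dict with "vertical_fov" (degrees; the focal length in pixels is half the picture's height over the tangent of half this angle, whatever the lens; pixels are square), "cx", "cy" (the principal point, pixels), "T" (4x4, takes a point from camera to world coordinates); the wrist camera has in their place "hand_eye" (4x4, takes a point from camera to tool coordinates, whose origin is the TCP and whose axes are the flange's). Camera axes: x right, y up, looking along -z (the intrinsics and any distortion apply to the point x, -y, -z); pixel columns grow to the right and rows downward; lengths in m; the calibration is good to about 2 mm. A picture is of the moment at which its call begins: read the wrist's pose just before it. camera_params takes no time and is no camera call.
- sign_off(): hands the job in; it is judged then, once.
The state is a dict: "time": time; "joint_positions": joint angles; "qd": joint speeds; "effort": joint torques, N m; "tool_pos": TCP position; "eef_rot": TCP orientation; "force": force on the tool from outside, world axes, zero at the start; "ft_torque": the same for the moment, N m; "width": opening from 0.0 (shut) to 1.0 (fully open); "grasp_force": force on a finger pad.
Only numpy, scipy, OpenCV 4.12 (cv2) and the standard library are available. Lean on these libraries where they do the work, as an engineer would, in place of code of your own. Each camera call takes 0.05 s, during which the arm holds its last target. There are 200 camera calls.

## Working session

There is one attempt and no reset: what is moved stays moved. The work goes in short steps, Python scripts to look and compute and a shell command to move; the robot and the scene stay as the last step left them, time stands still between calls to the robot, and variables do not carry over. Pictures are saved under pics/ and viewed, at most 10 in all, crops included, and the job is handed in when it is done.

```bash
ls; mkdir -p pics; python3 - <<'E'
from cell import *
import cv2,numpy as np
s=state();print(s['time'],s['tool_pos'],s['eef_rot'],s['width'])
ims=[]
for n in("scene","top"):
    p,d=grab_frame(n);np.savez(f'pics/{n}0.npz',p=p,d=d);cv2.imwrite(f'pics/{n}0.png',p)
for n in("scene","top","wrist"):print(n,camera_params(n))
E
```

```text
pics
0.0 [0.19247641 0.62048689 0.29135776] [[-9.55099254e-01  2.96285784e-01 -3.85378415e-04]
 [ 2.96286022e-01  9.55098038e-01 -1.52688652e-03]
 [-8.43206012e-05 -1.57251042e-03 -9.99998760e-01]] 1.0016099573066752
scene {'vertical_fov': 45.92781120416646, 'cx': 268.18783447135644, 'cy': 213.67867690330613, 'T': array([[-0.54699144, -0.70252573,  0.45525593,  1.0627279 ],
       [ 0.83713444, -0.45740165,  0.29998277,  0.38149225],
       [-0.00251081,  0.54519842,  0.83830327,  1.11941622],
       [ 0.        ,  0.        ,  0.        ,  1.        ]])}
top {'vertical_fov': 51.60337553180841, 'cx': 273.0307293993312, 'cy': 210.69308806538658, 'T': array([[ 8.95053379e-02,  9.73423836e-01, -2.10795709e-01,
         2.01695985e-01],
       [-9.95986278e-01,  8.74015299e-02, -1.92952497e-02,
        -2.01380987e-02],
       [-3.58588502e-04,  2.11676661e-01,  9.77339686e-01,
         1.42894538e+00],
       [ 0.00000000e+00,  0.00000000e+00,  0.00000000e+00,
         1.00000000e+00]])}
wrist {'vertical_fov': 59.42417096752594, 'cx': 280.20105441875774, 'cy': 207.51503292370458, 'hand_eye': array([[ 6.90434550e-04,  9.62785690e-01,  2.70265126e-01,
         7.37513738e-02],
       [ 9.99997364e-01, -1.25654257e-03,  1.92162593e-03,
         4.27740282e-04],
       [ 2.18971358e-03,  2.70263086e-01, -9.62784020e-01,
        -9.24600763e-02],
       [ 0.00000000e+00,  0.00000000e+00,  0.00000000e+00,
         1.00000000e+00]])}
```

View pics/top0.png

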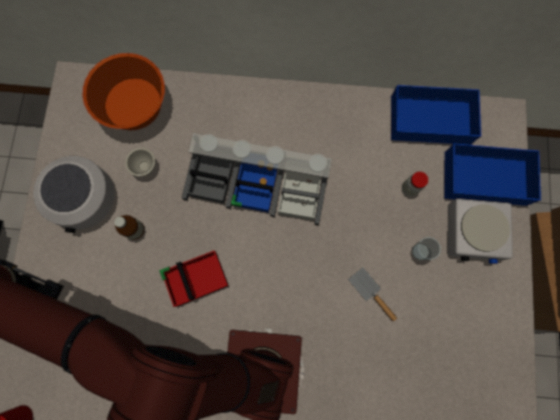

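View pics/scene0.png

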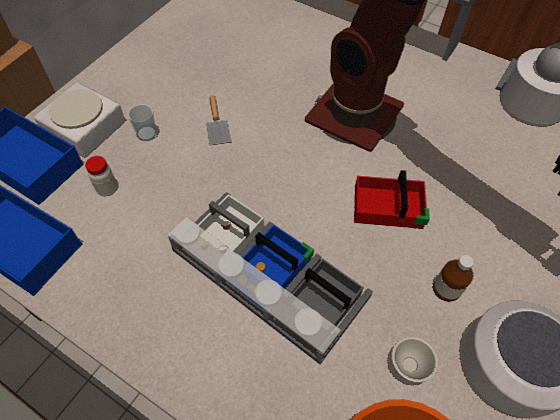

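The top view shows the blue tote in the middle lane around (257,187), with the green clip at (237,204). Possible look-alikes are the red tote with a green clip (195,278), the blue bins (435,112) and (490,175), the grey tote (210,180) and the white tote (300,195). I choose the one at (257,187). In the scene view it is at (275,258), with its clip at (307,252).

```bash
python3 - <<'E'
from h import *
a=np.load('pics/top0.npz');p,d=a['p'],a['d']
cv2.imwrite('pics/crop.png',cv2.resize(p[125:230,170:345],(700,420),interpolation=cv2.INTER_CUBIC))
hsv=cv2.cvtColor(p,cv2.COLOR_BGR2HSV)
roi=np.zeros(p.shape[:2],np.uint8);roi[130:230,175:335]=255
for nm,lo,hi,z in(('blue',(105,150,60),(130,255,255),.05),('green',(45,120,50),(85,255,255),.05),('brass',(8,130,100),(25,255,255),.018)):
    m=cv2.inRange(hsv,lo,hi)&roi
    cs=cv2.findContours(m,0,1)[0]
    for c in cs:
        if cv2.contourArea(c)<4: continue
        M=cv2.moments(c);uv=(M['m10']/M['m00'],M['m01']/M['m00'])
        print(nm,cv2.contourArea(c),np.round(uv,1),np.round(onz('top',uv,z),3),np.round(pts('top',uv,d),3))
E
```

```text
blue 544.5 [253.5 197.4] [[0.538 0.075 0.05 ]] [[0.55  0.078 0.   ]]
blue 303.5 [255.6 176.4] [[0.609 0.075 0.05 ]] [[0.624 0.078 0.001]]
green 40.0 [234.8 201.2] [[0.519 0.134 0.05 ]] [[0.519 0.134 0.05 ]]
brass 13.0 [262.9 181.1] [[0.605 0.051 0.018]] [[0.604 0.051 0.02 ]]
```

View pics/crop.png

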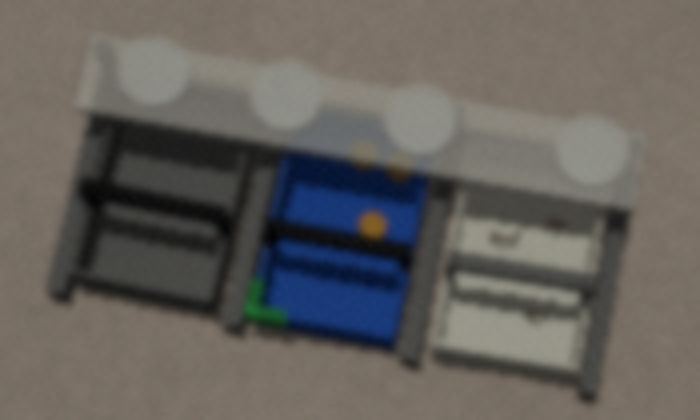

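The crop confirms the middle blue tote: green clip at its near left corner (crop 260,305), black bar from (270,228) to (410,248), and three weights beyond the bar.

```bash
python3 - <<'E'
from h import *
a=np.load('pics/top0.npz');d=a['d']
f=lambda L:np.array(L)/4+[170,125]
b=onz('top',f([[270,228],[410,248],[340,238]]),.088);print(b)
s_=onz('top',f([[88,107],[625,208]]),.07);print(s_)
n=onz('top',f([[262,320],[395,345]]),.05);print(n)
for q in(b[:2],s_,n):v=q[0]-q[1];print(np.degrees(np.arctan2(-v[0],v[1])),np.linalg.norm(v))
s=state();R=s['eef_rot'];print(np.degrees(np.arctan2(R[1,1],R[0,1])))
m=pts('top',f([[340,238],[330,240],[350,240]]),d);print(m)
t=np.array(s['tool_pos']);print('shift tool cm',100*R.T@(np.r_[b[2][:2],.25]-t))
E
```

```text
[[0.57443709 0.12816212 0.088     ]
 [0.56794158 0.014961   0.088     ]
 [0.57118519 0.07148922 0.088     ]]
[[ 0.66901354  0.29068109  0.07      ]
 [ 0.62207615 -0.15583005  0.07      ]]
[[0.50707724 0.13055149 0.05      ]
 [0.49602521 0.02076531 0.05      ]]
-3.2840435678494506 0.11338732284232408
-6.00091045886399 0.44897140470929353
-5.748521751544051 0.11034108069991752
72.7647715740939
[[0.57094319 0.07142921 0.08887825]
 [0.57046066 0.07973813 0.08200501]
 [0.57043652 0.06340125 0.08732037]]
shift tool cm [-52.43469162 -41.20913386   4.20901229]
```

```bash
python3 -m pendant '100 -52.4 -41.2 0 79;100 -52.4 -41.2 0 79;100 -52.4 -41.2 0 79;100 -52.4 -41.2 0 79;100 -52.4 -41.2 0 79;100 -52.4 -41.2 0 79;100 -52.4 -41.2 0 79;100 -52.4 -41.2 0 79;100 -52.4 -41.2 0 79;100 -52.4 -41.2 0 79;100 -52.4 -41.2 0 79;100 -52.4 -41.2 4 79;100 -52.4 -41.2 4 79;100 -52.4 -41.2 4 79'; python3 - <<'E'
from h import *
s=state();print(s)
p,d=grab_frame('wrist');np.savez('pics/w1.npz',p=p,d=d);cv2.imwrite('pics/w1.png',p)
E
```

```text
time: 1.85
tool_pos: [0.571, 0.0727, 0.2532]
eef_rot: [[0.108, 0.994, 0.0], [0.994, -0.108, 0.0], [0.0, 0.0, -1.0]]
force: [-0.4, -0.9, 0.7]
width: 0.996
grasp_force: 0.0
{'time': 1.85, 'joint_positions': array([-0.73293777,  0.22819143,  0.61775407,  1.72988843, -0.13975974,
        1.22751113, -0.18802525]), 'qd': array([-0.00439324, -0.01253075,  0.00178475, -0.01460941,  0.00095199,
       -0.00418121,  0.00127366]), 'effort': array([ 4.06053504e-01, -4.57244396e+01,  5.82543299e+00, -3.74501109e+01,
       -5.70744567e-02,  3.04431911e-02,  9.92479152e-03]), 'tool_pos': array([0.57099598, 0.07271862, 0.25315047]), 'eef_rot': array([[ 1.07573036e-01,  9.94197167e-01,  1.86889381e-04],
       [ 9.94197165e-01, -1.07573069e-01,  1.78106393e-04],
       [ 1.97177136e-04,  1.66645447e-04, -9.99999967e-01]]), 'force': array([-0.39004466, -0.88020018,  0.7145097 ]), 'ft_torque': array([-0.04859802,  0.0827184 ,  0.02844643]), 'grasp_force': 0.0, 'width': 0.9963252297402238}
```

View pics/w1.png

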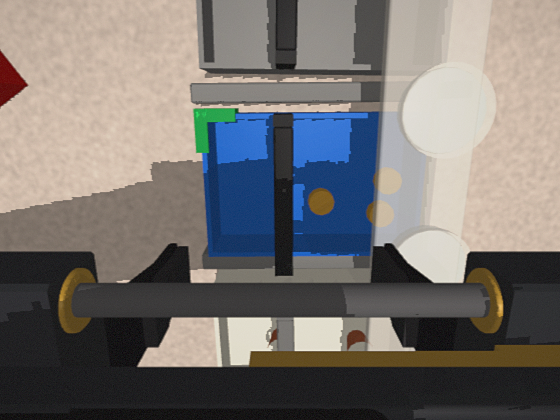

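The wrist view shows the blue tote with its clip at (215,120), its bar at columns 274–293 and rows 113–275, and three weights at (321,201), (387,180) and (380,213).

```bash
python3 - <<'E'
from h import *
s=state();a=np.load('pics/w1.npz');p,d=a['p'],a['d']
q=onz('wrist',[[284,113],[284,275],[283.5,190]],.088,s);print(q,np.linalg.norm(q[0]-q[1]))
v=q[0]-q[1];print(np.degrees(np.arctan2(-v[0],v[1])))
print(pts('wrist',[[284,190],[284,230]],d,s))
R,t=s['eef_rot'],s['tool_pos'];m=(q[0]+q[1])/2;m[2]=.08+.051
print('mid shift cm',100*R.T@(m-t))
for k in ([321,201],[387,180],[380,213]):print(onz('wrist',k,.018,s))
E
```

```text
[[0.58147722 0.1401887  0.088     ]
 [0.56894247 0.02026452 0.088     ]
 [0.57554418 0.08688335 0.088     ]] 0.1205774878641337
-5.967015577080152
[[0.57591153 0.08702825 0.0887947 ]
 [0.57274577 0.0566715  0.08817589]]
mid shift cm [ 0.77580531  0.2993402  12.25828369]
[[0.60785614 0.05669906 0.018     ]]
[[0.66893459 0.06993097 0.018     ]]
[[0.66156428 0.03930075 0.018     ]]
```

```bash
python3 -m pendant '100 0 50 0 0;100 0 50 0 0;100 0 50 0 0;100 0 50 0 0;100 0 50 0 0;100 0 50 0 0;100 0 50 0 0;100 0 50 0 0;100 0 50 0 0'; python3 -c "
from cell import *
print(state()['joint_positions'])"
```

```text
time: 3.02
tool_pos: [0.9522, 0.0148, 0.2407]
eef_rot: [[0.108, 0.993, 0.05], [0.994, -0.108, 0.0], [0.006, 0.05, -0.999]]
force: [-0.4, -1.4, 1.8]
width: 1.0
grasp_force: 0.0
[-0.17675894  1.25569218  1.32138693  0.25409078 -1.25534771  1.76401267
 -0.03262712]
```

```bash
python3 -m pendant '100 0 30 0 0;100 0 30 0 0;100 0 30 0 0;100 0 30 0 0'; python3 -m pendant '100 0 -30 0 0;100 0 -30 0 0;100 0 -30 0 0;100 0 -30 0 0;100 0 -30 0 0;100 0 -30 0 0'; python3 -c "
from cell import *
print(state()['joint_positions'])"
```

```text
time: 3.52
tool_pos: [0.9796, -0.0059, 0.2062]
eef_rot: [[0.109, 0.988, 0.106], [0.994, -0.11, 0.002], [0.013, 0.105, -0.994]]
force: [-0.6, -0.4, -0.4]
width: 0.999
grasp_force: 0.0
time: 4.28
tool_pos: [0.6911, 0.0273, 0.1764]
eef_rot: [[0.107, 0.988, 0.111], [0.994, -0.108, 0.001], [0.013, 0.11, -0.994]]
force: [41.4, -5.4, 63.8]
width: 0.995
grasp_force: 31.6
[-0.9505561   0.9021262   1.37934624  1.62194036 -0.95984392  1.29462833
  0.44650038]
```

Tilt builds up at the reach limit and persists. The fingertips have touched the shelf dishes, so I'm backing straight up.

```bash
python3 -m pendant '100 0 0 -3 0;100 0 0 -9 0;100 0 0 -12 0;100 0 0 -12 0;100 0 0 -12 0'; python3 - <<'E'
from h import *
s=state();print(s['joint_positions'])
for n in('top','wrist','scene'):
    p,d=grab_frame(n);np.savez(f'pics/{n}2.npz',p=p,d=d);cv2.imwrite(f'pics/{n}2.png',p)
a=cv2.imread('pics/top2.png')[110:240,160:360];b=cv2.imread('pics/top0.png')[110:240,160:360];
cv2.imwrite('pics/cmp.png',cv2.resize(np.vstack([b,a]),None,fx=2.2,fy=2.2,interpolation=cv2.INTER_CUBIC))
E
```

```text
time: 4.9
tool_pos: [0.6783, 0.0267, 0.294]
eef_rot: [[0.109, 0.988, 0.105], [0.994, -0.11, 0.002], [0.014, 0.104, -0.994]]
force: [-0.3, -0.1, 0.5]
width: 1.003
grasp_force: 0.0
[-0.96985519  0.69309838  1.36972608  1.51383415 -0.72407904  1.39159028
  0.30499625]
```

View pics/scene2.png

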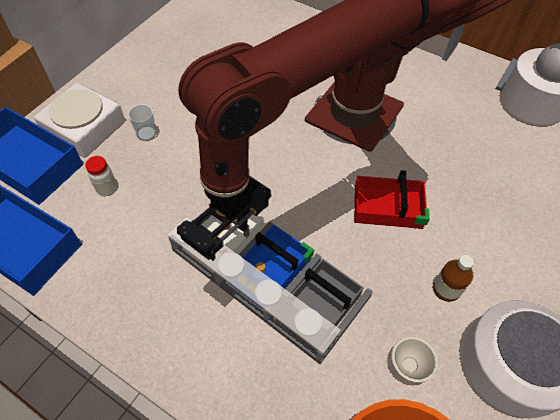

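Nothing in the rack was disturbed. Before gripping I'll level the tool again by pushing against the inner reach limit, well above everything.

```bash
python3 -m pendant '100 0 -60 -6 0;100 0 -60 -6 0;100 0 -60 -6 0;100 0 -60 -6 0;100 0 -60 -6 0;100 0 -60 -6 0;100 0 -60 -6 0;100 0 -60 -6 0'; python3 -c "
from cell import *
print(state()['joint_positions'])"
```

```text
time: 6.05
tool_pos: [0.3787, 0.0586, 0.3009]
eef_rot: [[0.105, 0.988, 0.109], [0.994, -0.108, 0.023], [0.035, 0.106, -0.994]]
force: [0.4, -0.8, 0.9]
width: 0.997
grasp_force: 0.0
[-0.75606792 -0.36702273  0.37210392  2.11244516  0.15949792  1.26583152
 -0.54653   ]
```

```bash
python3 -m pendant '100 0 -60 -6 0;100 0 -60 -6 0;100 0 -60 -6 0;100 0 -60 -6 0;100 0 -60 -6 0;100 0 -60 -6 0'; python3 -c "
from cell import *
print(state()['joint_positions'])"
```

```text
time: 6.8
tool_pos: [0.2645, 0.099, 0.2247]
eef_rot: [[0.115, 0.991, -0.066], [0.991, -0.11, 0.071], [0.063, -0.074, -0.995]]
force: [0.2, -1.5, -1.2]
width: 1.0
grasp_force: 0.0
[-0.36724716 -0.37995967 -0.03920529  2.30494483 -0.11178821  1.25104061
 -0.47913088]
```

The inward tilt overshot. The tool axis now leans by (-0.066, 0.071), so I'll correct that at the outer limit over the free right side, kept high.

```bash
python3 -m pendant '100 0 10 -8 0;100 -6 16 -11 0;100 -68 40 -15 0;100 -68 40 -15 0;100 -68 40 -15 0;100 -68 40 -15 0;100 -68 40 -15 0;100 -68 40 -15 0;100 -68 40 -15 0;100 -68 40 -15 0;100 -68 40 -15 0;100 -68 40 -15 0;100 -68 40 -15 0;100 -68 40 -15 0;100 -68 40 -15 0;100 -68 40 -15 0'; python3 - <<'E'
from h import *
s=state();print(s['joint_positions'].round(2));R=s['eef_rot']
print(R.T@np.array([.68,-.73,.0])*30)
E
```

```text
time: 8.8
tool_pos: [0.5959, -0.627, 0.298]
eef_rot: [[0.11, 0.991, -0.07], [0.992, -0.105, 0.073], [0.065, -0.078, -0.995]]
force: [-0.5, 0.0, 0.5]
width: 0.999
grasp_force: 0.0
[ 0.62  0.99  0.56  0.49 -0.46  1.82  0.77]
[-19.48263342  22.51678567  -3.03172525]
```

```bash
python3 -m pendant '100 -39 45 -6 0;100 -39 45 -6 0;100 -39 45 -6 0;100 -39 45 -6 0;100 -39 45 -6 0;100 -39 45 -6 0;100 -39 45 -6 0'; python3 - <<'E'
from h import *
s=state();print(s['joint_positions'].round(2));R=s['eef_rot']
print(R.T@np.array([.68,-.73,.0])*30)
E
```

```text
time: 9.68
tool_pos: [0.6298, -0.679, 0.2332]
eef_rot: [[0.108, 0.994, -0.03], [0.994, -0.107, 0.032], [0.028, -0.034, -0.999]]
force: [-0.7, -0.2, 0.8]
width: 1.002
grasp_force: 0.0
[ 0.66  1.27  1.38  0.26 -1.31  1.86  0.81]
[-19.55503936  22.61955654  -1.31381037]
```

```bash
python3 -m pendant '100 -39 45 -8 0;100 -39 45 -8 0;100 -39 45 -8 0'; python3 - <<'E'
from h import *
s=state();print(s['joint_positions'].round(2));R=s['eef_rot'];t=s['tool_pos']
for m in([.56,-.25,.30],[.5745,.075,.30],[.5745,.0795,.131]):print((R.T@(np.array(m)-t)*100).round(1))
E
```

```text
time: 10.05
tool_pos: [0.6458, -0.6961, 0.2081]
eef_rot: [[0.107, 0.994, 0.006], [0.994, -0.107, -0.008], [-0.008, 0.007, -1.0]]
force: [-0.3, -0.1, 0.3]
width: 0.999
grasp_force: 0.0
[ 0.66  1.3   1.38  0.26 -1.32  1.78  0.81]
[ 43.4 -13.2  -9.6]
[ 75.8 -15.3  -9.9]
[ 76.4 -15.4   7. ]
```

```bash
python3 -m pendant '50 5 -3 -9.7 0;50 20 -10 -9.7 0;50 76.2 -15.3 -9.9 0;50 76.2 -15.3 -9.9 0;50 76.2 -15.3 -9.9 0;50 76.2 -15.3 -9.9 0;50 76.2 -15.3 -9.9 0;50 76.2 -15.3 -9.9 0;50 76.2 -15.3 -9.9 0;50 76.2 -15.3 -9.9 0;50 76.2 -15.3 -9.9 0;50 76.2 -15.3 -9.9 0;50 76.2 -15.3 -9.9 0;50 76.2 -15.3 -9.9 0;50 76.2 -15.3 -6 0;50 76.2 -15.3 -4 0;50 76.2 -15.3 -4 0' ; python3 - <<'E'
from h import *
s=state();print(s['joint_positions'].round(2))
p,d=grab_frame('wrist');cv2.imwrite('pics/w3.png',p)
R,t=s['eef_rot'],s['tool_pos'];print(R.T@(np.array([.575,.0795,.131])-t)*100)
g=np.array(t)+R[:,2]*(t[2]-.088);c=camera_params('wrist')
E
```

```text
time: 12.18
tool_pos: [0.5742, 0.0772, 0.2402]
eef_rot: [[0.109, 0.994, 0.003], [0.994, -0.109, -0.01], [-0.009, 0.004, -1.0]]
force: [-0.5, -0.7, -0.0]
width: 0.5
grasp_force: 0.0
[-1.2   0.5   1.3   1.75 -0.49  1.28  0.11]
[3.39778329e-01 8.61732173e-03 1.09173180e+01]
```

View pics/w3.png

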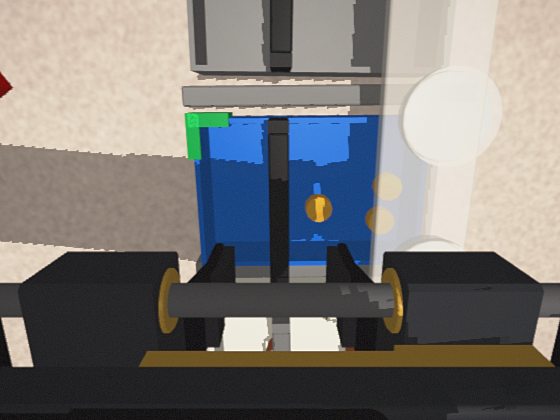

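The bar is centred between the fingers: columns 269–289, with the fingers at about 220 and 342. I'll descend and grip.

```bash
python3 -m pendant '50 0.3 0 4 0;50 0.3 0 8 0;50 0.3 0 10 0;50 0.3 0 10.9 0;50 0.3 0 10.9 0;0 0.3 0 10.9 0;0 0.3 0 10.9 0;0 0.3 0 10.9 0;0 0.3 0 10.9 0;0 0.3 0 10.9 0' 55
```

```text
time: 13.48
tool_pos: [0.5756, 0.0804, 0.1323]
eef_rot: [[0.107, 0.994, 0.005], [0.994, -0.107, -0.008], [-0.008, 0.006, -1.0]]
force: [-4.0, 0.1, 5.4]
width: 0.152
grasp_force: 55.0
```

```bash
python3 -m pendant '0 0 -1 0 0;0 0 -2.5 0 0;0 0 -4 0 0;0 0 -5.5 0 0;0 0 -7 0 0;0 0 -8 0 0;0 0 -9 0 0;0 0 -9.5 0 0;0 0 -9.5 0 0'
```

```text
time: 14.6
tool_pos: [0.4818, 0.0905, 0.1322]
eef_rot: [[0.107, 0.994, 0.007], [0.994, -0.106, -0.008], [-0.007, 0.008, -1.0]]
force: [2.2, -0.8, 10.4]
width: 0.156
grasp_force: 55.0
```

```bash
python3 -m pendant '0 0 0 -1 0;0 0 0 -3 0;0 0 0 -6 0;0 0 0 -10 0;0 0 0 -14 0;0 0 0 -18 0;0 0 0 -21 0;0 0 0 -22 0;0 0 0 -22 0'; python3 - <<'E'
from h import *
s=state();print(s['joint_positions'].round(2))
R,t=s['eef_rot'],s['tool_pos']
for az,r in((-30,.8),(-25,.8)):
  a=np.radians(az);m=np.array([r*np.cos(a),r*np.sin(a),.36]);print(az,(R.T@(m-t)*100).round(1),(R.T@[np.cos(a),np.sin(a),0]*40).round(1))
E
```

```text
time: 15.72
tool_pos: [0.4798, 0.092, 0.3507]
eef_rot: [[0.107, 0.994, 0.005], [0.994, -0.107, -0.009], [-0.009, 0.006, -1.0]]
force: [-0.3, 0.1, -4.4]
width: 0.151
grasp_force: 55.1
[-1.57 -0.22  1.15  1.8   0.21  1.44 -0.57]
-30 [-46.6  26.4  -0.4] [-16.2  36.6   0.3]
-25 [-40.1  29.   -0.4] [-12.9  37.9   0.3]
```

Lifted, with about 4 N of load. Next I'll carry it high to azimuth -30°, turned so that the clip points towards the base.

```bash
python3 -m pendant '0 -1 0.6 -2 0;0 -4 2.2 -4 -1;0 -7.5 4.2 -6 -3;0 -11 6.2 -8 -5;0 -15 8.5 -9.5 -7;0 -19 10.8 -9.5 -9;0 -23 13 -9.5 -11;0 -27 15.3 -9.5 -13;0 -31 17.6 -9.5 -15;0 -35 19.8 -9.5 -17;0 -39 22 -9.5 -18;0 -42.5 24.1 -9.5 -18;0 -45 25.5 -9.5 -18;0 -46.3 26.2 -9.5 -18;0 -46.6 26.4 -9.5 -18;0 -46.6 26.4 -9.5 -18'; python3 - <<'E'
from h import *
s=state();print(s['joint_positions'].round(2))
R,t=s['eef_rot'],s['tool_pos']
a=np.radians(-30);print((R.T@[np.cos(a),np.sin(a),0.1]*60).round(1))
E
```

```text
time: 17.73
tool_pos: [0.4857, -0.2678, 0.4568]
eef_rot: [[-0.204, 0.977, 0.056], [0.978, 0.206, -0.036], [-0.047, 0.048, -0.998]]
force: [0.4, -0.5, -4.7]
width: 0.156
grasp_force: 55.1
[-1.31 -0.38  1.38  1.5   0.41  1.64  0.32]
[-40.2  44.9  -2. ]
```

```bash
python3 -m pendant '0 -20 22.5 4 0;0 -20 22.5 4 0;0 -20 22.5 4 0;0 -20 22.5 4 0;0 -20 22.5 4 0;0 -20 22.5 4 0;0 -20 22.5 4 0;0 -20 22.5 4 0'; python3 - <<'E'
from h import *
s=state();print(s['joint_positions'].round(2))
R,t=s['eef_rot'],s['tool_pos']
a=np.radians(-30);print((R.T@[np.cos(a),np.sin(a),0.1]*60).round(1))
E
```

```text
time: 18.73
tool_pos: [0.499, -0.2786, 0.4487]
eef_rot: [[-0.202, 0.974, 0.107], [0.976, 0.209, -0.064], [-0.085, 0.091, -0.992]]
force: [-0.4, 0.3, -4.1]
width: 0.151
grasp_force: 55.1
[-1.29 -0.38  1.38  1.52  0.43  1.57  0.33]
[-40.3  44.9   1.5]
```

```bash
python3 -m pendant '0 0 0 4 0;0 0 0 8 0;0 -4 4.5 10 0;0 -8 9 10 0;0 -12 13.5 10 0;0 -16 18 10 0;0 -19 21 10 0;0 -19 21 10 0'; python3 - <<'E'
from h import *
s=state();print(s['joint_positions'].round(2))
R,t=s['eef_rot'],s['tool_pos']
a=np.radians(-30);print((R.T@[np.cos(a),np.sin(a),0.1]*60).round(1))
E
```

```text
time: 19.73
tool_pos: [0.5084, -0.2872, 0.4031]
eef_rot: [[-0.197, 0.968, 0.155], [0.973, 0.212, -0.091], [-0.121, 0.132, -0.984]]
force: [-0.1, 0.3, -4.3]
width: 0.156
grasp_force: 55.1
[-1.25 -0.38  1.38  1.63  0.45  1.42  0.33]
[-40.1  44.7   4.9]
```

The pose is pinned at joint limits, but each outward pull tilts it further in the right direction. I'll keep pulling.

```bash
python3 -m pendant '0 -40 45 5 0;0 -40 45 5 0;0 -40 45 5 0;0 -40 45 5 0;0 -40 45 5 0;0 -40 45 5 0;0 -40 45 5 0;0 -40 45 5 0;0 -40 45 5 0;0 -40 45 5 0;0 -40 45 5 0;0 -40 45 5 0'; python3 - <<'E'
from h import *
s=state();print(s['joint_positions'].round(2))
R,t=s['eef_rot'],s['tool_pos']
a=np.radians(-30);print((R.T@[np.cos(a),np.sin(a),0.1]*60).round(1))
E
```

```text
time: 21.22
tool_pos: [0.5259, -0.2991, 0.4624]
eef_rot: [[-0.19, 0.961, 0.202], [0.969, 0.217, -0.118], [-0.157, 0.174, -0.972]]
force: [-0.6, 0.2, -3.9]
width: 0.158
grasp_force: 55.1
[-1.29 -0.38  1.38  1.51  0.47  1.48  0.34]
[-39.9  44.5   8.2]
```

```bash
python3 -m pendant '0 -36 40 31 0;0 -36 40 31 0;0 -36 40 31 0;0 -36 40 31 0;0 -36 40 31 0;0 -36 40 31 0;0 -36 40 31 0;0 -36 40 31 0'; python3 - <<'E'
from h import *
s=state();print(s['joint_positions'].round(2))
R,t=s['eef_rot'],s['tool_pos']
a=np.radians(-30);print((R.T@[np.cos(a),np.sin(a),-0.3]*60).round(1))
E
```

```text
time: 22.22
tool_pos: [0.5326, -0.3056, 0.3977]
eef_rot: [[-0.182, 0.952, 0.247], [0.964, 0.222, -0.144], [-0.191, 0.212, -0.958]]
force: [-1.0, 1.0, -4.4]
width: 0.156
grasp_force: 55.1
[-1.24 -0.38  1.38  1.65  0.49  1.3   0.32]
[-35.   39.   34.4]
```

```bash
python3 -m pendant '0 -37 41 26 0;0 -37 41 26 0;0 -37 41 26 0;0 -37 41 26 0;0 -37 41 26 0;0 -37 41 26 0;0 -37 41 26 0;0 -37 41 26 0;0 -37 41 26 0;0 -37 41 26 0;0 -37 41 26 0;0 -37 41 26 0;0 -37 41 26 0;0 -37 41 26 0'; python3 - <<'E'
from h import *
s=state();print(s['joint_positions'].round(2))
R,t=s['eef_rot'],s['tool_pos']
a=np.radians(-30);print(np.arccos(-R[2,2]),[(R.T@[np.cos(a),np.sin(a),k]*60).round(1) for k in(0,-.15)])
E
```

```text
time: 23.98
tool_pos: [0.5434, -0.3139, 0.3952]
eef_rot: [[-0.173, 0.942, 0.289], [0.959, 0.228, -0.168], [-0.224, 0.248, -0.942]]
force: [0.9, 0.2, -4.7]
width: 0.151
grasp_force: 55.0
[-1.23 -0.38  1.38  1.67  0.51  1.23  0.32]
0.34089849841664427 [array([-37.8,  42.1,  20.1]), array([-35.7,  39.9,  28.5])]
```

```bash
python3 -m pendant '0 -34 38 34 0;0 -34 38 34 0;0 -34 38 34 0;0 -34 38 34 0;0 -34 38 34 0;0 -34 38 34 0;0 -34 38 34 0;0 -34 38 34 0;0 -34 38 34 0;0 -34 38 34 0'; python3 - <<'E'
from h import *
s=state();print(s['joint_positions'].round(2))
R,t=s['eef_rot'],s['tool_pos']
a=np.radians(-30);print(np.arccos(-R[2,2]),[(R.T@[np.cos(a),np.sin(a),k]*60).round(1) for k in(0.2,0,-.3)])
E
```

```text
time: 25.22
tool_pos: [0.5503, -0.3177, 0.3711]
eef_rot: [[-0.163, 0.93, 0.328], [0.953, 0.234, -0.191], [-0.254, 0.282, -0.925]]
force: [-0.6, -0.4, -4.0]
width: 0.152
grasp_force: 55.0
[-1.21 -0.38  1.38  1.73  0.54  1.13  0.29]
0.3894848817288554 [array([-40.1,  44.7,  11.7]), array([-37.1,  41.3,  22.8]), array([-32.5,  36.2,  39.4])]
```

```bash
python3 -m pendant '0 -33 36 39 0;0 -33 36 39 0;0 -33 36 39 0;0 -33 36 39 0;0 -33 36 39 0;0 -33 36 39 0;0 -33 36 39 0;0 -33 36 39 0;0 -33 36 39 0;0 -33 36 39 0;0 -33 36 39 0;0 -33 36 39 0;0 -33 36 39 0;0 -33 36 39 0;0 -33 36 39 0;0 -33 36 39 0'; python3 - <<'E'
from h import *
s=state();print(s['joint_positions'].round(2))
R,t=s['eef_rot'],s['tool_pos']
a=np.radians(-30);print(np.arccos(-R[2,2]),[(R.T@[np.cos(a),np.sin(a),k]*60).round(1) for k in(0.2,0,-.3)])
E
```

```text
time: 27.22
tool_pos: [0.5539, -0.3227, 0.3494]
eef_rot: [[-0.153, 0.919, 0.364], [0.947, 0.241, -0.211], [-0.282, 0.313, -0.907]]
force: [0.5, -0.6, -4.4]
width: 0.154
grasp_force: 55.0
[-1.19 -0.38  1.38  1.79  0.57  1.04  0.27]
0.43464394275913415 [array([-39.7,  44.3,  14.4]), array([-36.3,  40.5,  25.3]), array([-31.3,  34.9,  41.6])]
```

The tilt gain saturates within each call, so shorter calls are better.

```bash
python3 -m pendant '0 -38 42 20 0;0 -38 42 20 0;0 -38 42 20 0;0 -38 42 20 0' >/dev/null; python3 -m pendant '0 -38 42 20 0;0 -38 42 20 0;0 -38 42 20 0;0 -38 42 20 0'; python3 - <<'E'
from h import *
s=state();print(s['joint_positions'].round(2))
R,t=s['eef_rot'],s['tool_pos']
a=np.radians(-30);print(np.arccos(-R[2,2]),[(R.T@[np.cos(a),np.sin(a),k]*60).round(1) for k in(0.2,0,-.3)])
E
```

```text
time: 28.22
tool_pos: [0.5909, -0.3441, 0.4576]
eef_rot: [[-0.128, 0.891, 0.435], [0.933, 0.257, -0.253], [-0.337, 0.374, -0.864]]
force: [0.7, -0.5, -3.9]
width: 0.153
grasp_force: 55.0
[-1.25 -0.38  1.38  1.59  0.58  1.14  0.31]
0.5273472363242003 [array([-38.7,  43.1,  19.8]), array([-34.6,  38.6,  30.2]), array([-28.6,  31.9,  45.7])]
```

```bash
python3 -m pendant '0 -31 34 40 0;0 -31 34 40 0;0 -31 34 40 0;0 -31 34 40 0' >/dev/null; python3 -m pendant '0 -31 34 40 0;0 -31 34 40 0;0 -31 34 40 0'; python3 - <<'E'
from h import *
s=state();print(s['joint_positions'].round(2))
R,t=s['eef_rot'],s['tool_pos'];print(np.degrees(np.arccos(-R[2,2])))
for n in('scene','wrist'):
    p,d=grab_frame(n);cv2.imwrite(f'pics/{n}5.png',p);np.savez(f'pics/{n}5.npz',p=p,d=d)
E
```

```text
time: 29.1
tool_pos: [0.6055, -0.3536, 0.4369]
eef_rot: [[-0.1, 0.861, 0.498], [0.917, 0.274, -0.29], [-0.386, 0.427, -0.817]]
force: [-1.2, 0.1, -3.2]
width: 0.153
grasp_force: 55.0
[-1.23 -0.38  1.38  1.66  0.64  0.99  0.27]
35.16621129263275
```

View pics/wrist5.png

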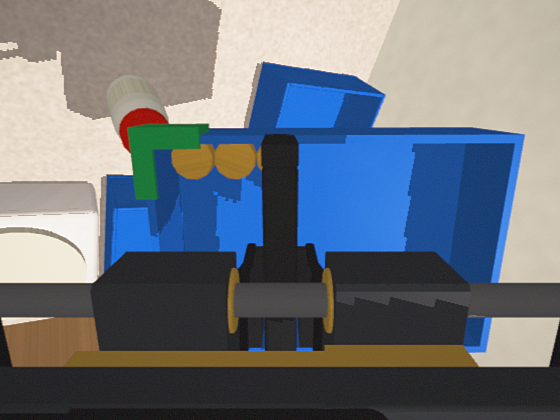

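View pics/scene5.png

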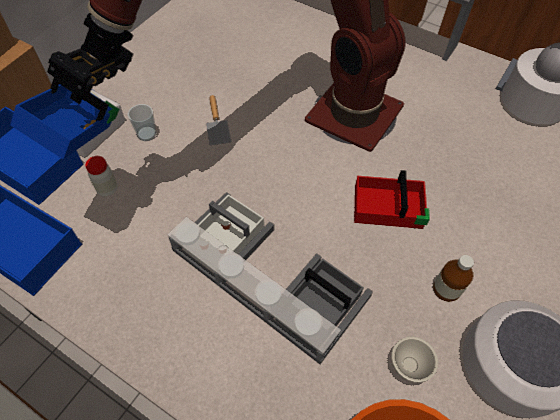

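The wrist view shows the weights in a row against the left wall, at (193,157), (237,157) and one partly behind the bar at (262,157), leading into the green-clip corner. The scene view shows the tote held high at (65,120), with the rack and bystanders unmoved. I'll check the weights' positions and the tote's attitude in the tote's own frame.

```bash
python3 - <<'E'
from h import *
s=state();a=np.load('pics/wrist5.npz');p,d=a['p'],a['d']
R,t=np.array(s['eef_rot']),np.array(s['tool_pos'])
def tf(uv):
    q=(pts('wrist',uv,d,s)-t)@R; return np.c_[q[:,1]*1000-25,q[:,0]*1000,80-(q[:,2]*1000-51)].round()
print('weights',tf([[193,157],[237,157],[261,158]]))
print('rim',tf([[400,132],[500,134],[350,132],[140,160],[210,130]]))
print('floor',tf([[360,200],[360,160],[390,240],[220,220],[230,200]]))
print('bar',tf([[280,150],[280,200]]))
E=None
E
python3 - <<'E'
from h import *
for i in range(2): grab_frame('wrist')
p,d=grab_frame('wrist')
o=np.load('pics/wrist5.npz')['p']
m=lambda q:cv2.inRange(cv2.cvtColor(q,cv2.COLOR_BGR2HSV),(8,130,100),(25,255,255))[130:185,150:300]
print([cv2.moments(m(q),True)['m10']/cv2.moments(m(q),True)['m00'] for q in(o,p)],[np.ptp(np.where(m(q))[1]) for q in(o,p)],state()['time'])
E
```

```text
weights [[-73.  45.  18.]
 [-49.  45.  17.]
 [-32.  55.  87.]]
rim [[ 36.  61.  35.]
 [ 78.  61.  49.]
 [ 10.  60.  35.]
 [-90.  49.  52.]
 [-63.  60.  19.]]
floor [[ 25.  17.   2.]
 [ 23.  42.   2.]
 [ 46. -10.   3.]
 [-62.   4.   3.]
 [-56.  17.   3.]]
bar [[-25.  58.  87.]
 [-25.  39.  87.]]
[66.32870370370371, 66.34552332912989] [np.int64(90), np.int64(90)] 29.35
```

```bash
python3 -m pendant '0 0 0 0 0;0 0 0 0 0;0 0 0 0 0;0 0 0 0 0'; python3 -c "
from cell import *
s=state();print(s['qd'].round(3),s['joint_positions'].round(3))"
```

```text
time: 29.85
tool_pos: [0.6057, -0.3536, 0.437]
eef_rot: [[-0.1, 0.861, 0.498], [0.917, 0.275, -0.29], [-0.386, 0.428, -0.817]]
force: [-0.2, -0.2, -3.8]
width: 0.155
grasp_force: 55.0
[ 0.002  0.     0.001 -0.001 -0.001 -0.    -0.001] [-1.226 -0.38   1.384  1.662  0.637  0.993  0.265]
```

```bash
python3 -c "
from cell import *
print(sign_off())"
```

```text
the job is handed in; nothing more can be done
None
```

I handed the job in at about 30 s with the blue tote slid out, lifted and held still at 35° with the clip corner lowest. The three weights lie in a row along the left wall into that corner: two measured, the third mostly hidden behind the bar and about 60 mm from the corner. An early test move pressed the fingertips on the shelf dishes at about 76 N; nothing looked moved, but I can't rule out the judge counting it.

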